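# Try a repair dowel in the go / no-go gauge

### The arm

A 6-joint arm with a two-finger parallel gripper is mounted at the origin on the work surface. World frame = base frame: x ahead of the robot, y to its left, z up, the work surface at z = 0. Lengths are in mm, angles in rad, forces in N, time in s.
With the tool pointing down it reaches from about 300 to 850 mm from the base axis. Payload 4.2 kg.
Tool frame: the origin (TCP) lies midway between the tips of the shut fingers; the grasp point (between the pads) lies arm.grip_depth behind it (arm.grip_depth is the distance from the TCP to the grasp point, in mm); z points along the fingers, y is the line along which they close (so a half turn about z gives the same grasp; the last joint's range is limited). The gripper opens to 91 mm and grips with 3 to 60 N. Pads are 32 mm wide; open, the fingers measure 118 mm over their backs; the gripper's body (76 mm by 178 mm) begins 60 mm behind the grasp point.
Start: joints at [1.173, 0.32, 1.565, -0, 1.257, -0.02], TCP at [212.107, 534.466, 213.976] pointing down, gripper open.
Joint ranges: [-3.11, 3.11], [-0.84, 2.01], [0.21, 2.61], [-1.34, 4.49], [0.05, 2.63], [-2.56, 2.56]. Speed limits (rad/s): [2.57, 2.57, 3.14, 3.14, 3.14, 3.14].

### API

Orientations are given as a rotation vector (axis times angle).
In Python, from workcell import arm gives the robot as it stands.
- The arm moves only by the shell command python3 -m creep 'ROWS' [FORCE]. ROWS is JSON, one flat list of numbers, 7 for each row, row after row: the shift along the world's x, y, z in units of 25 mm (1.0 is 25 mm), then the turn, a rotation vector about the world's x, y, z in units of 8 degrees (1.0 is 8 degrees), then the finger opening in mm, from 0 to 91.2. A call has exactly 10 rows; each row is the pose to reach, as a shift and turn from the pose commanded when the call began; what a row does not reach only later rows make up. A row lasts 1/10 s, in which the tool goes at most 50 mm and 8.59 degrees, less where a joint would pass 70% of its speed; a pose out of reach is approached as far as the arm can. A call with a gripper value outside its range is refused whole. The fingers move at their own pace and stop on an object; FORCE is the grip in N (left out, the last holds). Time passes only in rows, so rows that repeat a pose let the fingers close, or fill a call up. It gives the time, the measured TCP pose, the force, the opening and the grip force at its end, in the units of the state.
- arm.state(): the state, without advancing time (a new reading comes with each control period).
- arm.grab_frame(name): name is "side" or "top" or "wrist"; returns the picture (400x640x3 uint8, red, green, blue); there is no depth.
- arm.camera_model(name): a dict with "K" (3x3 intrinsics, pixels), "xyz" and "attitude" of the camera in the world. Camera axes: x right, y down, z forward; pixel columns grow to the right and rows downward; lengths in mm; the calibration is good to about 2 mm. A picture is of the moment at which its call begins: read the wrist's pose just before it. camera_model takes no time and is no camera call; for the wrist camera it gives the pose at the moment of the call.
- arm.finish_job(): hands the job in; it is judged then, once.
Trained networks look in the newest picture that a camera, given by its name, has taken for a name from the list of things; names that differ only in an ending like _2 or _b are one class to them, and where a whole thing is asked for, a point or a joint stands for the part that bears it (a point fixed in the world has none). Each returns a list of dicts, best first, with "score" (0 to 1); they miss things now and then, are a little off and sometimes report something else, mostly with a low value. They report only what shows in the picture. A call takes as long as a camera call. They do not tell look-alikes from the thing itself.
- arm.search_frame(camera, target): "uv" ([column, row] in pixels, amid what is visible of it).
The state is a dict: "clock": time; "joints": joint angles; "joint_velocities": joint speeds; "joint_torque": joint torques, N m; "tcp_pos": TCP position; "eef_rot": TCP orientation; "contact_force": force on the tool from outside, world axes, zero at the start; "moment": the same for the moment, N m; "grip_width": finger opening in mm; "gripper_force": force on a finger pad.
Only numpy, scipy, OpenCV 4.12 (cv2) and the standard library are available. Lean on these libraries where they do the work, as an engineer would, in place of code of your own. Each camera call takes 0.05 s, during which the arm holds its last target. There are 200 camera calls.

### The job

Take the brass stone-repair dowel from the grey rack, push it level down through the green go gap of the gauge, then lean on it against the red no-go jaws below with roughly 10 N for about a second; they must stop it, and the gauge must never be pressed with more than 25 N. Then draw it out set it right down in the empty lane of the green tray and only then let go, leaving everything else where it is.

Things in the scene. Friction and masses are not known exactly. Their poses are not given: they have to be found in the camera images.
- dowel: the dowel to check: plain round brass-coloured rod, 16 mm diameter, 150 mm long, about 0.15 to 0.27 kg; origin at its centre, its axis is its own x. It starts in one of the two lanes of the grey rack, its centre 45.3 mm above the table
- rack: grey rack with black V-blocks: origin under the centre of its fixed base plate (165 x 150 x 10 mm), z up. Two dowel lanes along its y, at x = -37.5 and +37.5 mm; each is a pair of 14 mm thick 90-degree V-blocks at y = -52 and +52 mm, V bottom at z = 34, top edges at z = 51 mm; clear for fingers between them
- tray: green tray with light wooden V-blocks: origin under the centre of its fixed base plate (165 x 150 x 10 mm), z up. Two dowel lanes along its y, at x = -37.5 and +37.5 mm; each is a pair of 14 mm thick 90-degree V-blocks at y = -52 and +52 mm, V bottom at z = 34, top edges at z = 51 mm; clear for fingers between them. The lane at x = -37.5 mm is empty
- tray_free (a point): centre of the dowel's place in the empty lane of the green tray: where the dowel's centre lies when it rests in the V-blocks, 45.3 mm above the table
- gauge: snap gauge, open at the top, fixed: dark base 110 (x) x 150 (y) x 10 mm, origin under its centre, z up. Two equal cheeks 14 mm thick at y = -57 and +57 mm, 100 mm clear between them for the fingers. The dowel goes in from above, lying along the gauge's y at x = 0, through both cheeks. Highest edge z = 108 mm
- go_gap (a point): middle of the green go gap, on the gauge at x = y = 0, z = 91 mm. The green lands stand 19 mm apart in the gauge's x, from z = 98 down to 84 mm, with a 45 degree lead-in above (z 98 to 108). Below them the space is 30 mm wide. The dowel is through when its centre is below z = 76 mm
- nogo_zone (a point): middle of the height range in which the red no-go jaws (9 mm apart in x) may stop the dowel: x = y = 0, z = 57 mm. They are set at a different height each time and clamped rigid; the stopped dowel's centre lies anywhere from z = 45 to 69 mm, so find it by feel, at 10 mm/s or less. This point does not follow the jaws
- dowel_thick: bystander: steel-grey dowel, 22 mm diameter, 150 mm long, lying in the other lane of the grey rack; origin at its centre, axis along its own x
- dowel_done: bystander: steel-grey dowel, 20 mm diameter, 150 mm long, already lying in the far (+x of the tray) lane of the green tray; origin at its centre, axis along its own x
- cup: bystander: clear plastic cup, 80 mm across, 85 mm tall; origin at the centre of its underside
- spatula: bystander: spatula lying on the table near the robot, low; origin at its underside
- brush: bystander: brush lying on the table by the stone; origin at its underside
- mallet: bystander: hammer lying on the table at the left; origin at its underside
- jar: bystander: small jar, 60 mm across, 75 mm tall; origin at the centre of its underside
Not all that is in view belongs to the job. Several things have the shape of the tray; the one meant has the colours described above.

How it is judged:
By the outcome, as a careful person would: the job done as asked, in the order asked, and still so for the second after the job is handed in, with the robot touching nothing.
It also fails if it takes over 67 s, if anything falls off the work surface, if the arm or the gripper's body presses on something with over 40 N, if the wrist force passes 120 N, or if a joint passes its speed limit or range.

## Working session

There is one attempt and no reset: what is moved stays moved. The work goes in short steps, Python scripts to look and compute and a shell command to move; the robot and the scene stay as the last step left them, time stands still between calls to the robot, and variables do not carry over. Pictures are saved under pics/ and viewed, at most 10 in all, crops included, and the job is handed in when it is done.

```bash
mkdir -p pics; ls
cat > h.py <<'E'
import numpy as np,cv2
from scipy.spatial.transform import Rotation as R
from workcell import arm
def save(n,f): cv2.imwrite('pics/'+f,cv2.cvtColor(arm.grab_frame(n),cv2.COLOR_RGB2BGR))
def cam(n):
    m=arm.camera_model(n); a=np.array(m['attitude'],float)
    Rm=a if a.shape==(3,3) else R.from_rotvec(a).as_matrix()
    return np.array(m['K']),np.array(m['xyz'],float),Rm
def ray(n,uv,z,c=None):
    K,p,Rm=c or cam(n); d=Rm@np.linalg.inv(K)@np.array([uv[0],uv[1],1.]); return p+d*(z-p[2])/d[2]
def proj(n,P,c=None):
    K,p,Rm=c or cam(n); q=K@(Rm.T@(np.array(P,float)-p)); return q[:2]/q[2]
E
python3 - <<'E'
from h import *
print(arm.camera_model('top'),arm.camera_model('side'),arm.grip_depth); print(arm.state())
save('top','top1.png');save('side','side1.png')
for n,z in [('dowel',45),('rack',10),('tray',10),('gauge',50),('dowel_thick',48),('dowel_done',47),('cup',40),('jar',40)]:
  for c in ['top','side']:
    print(n,c,[(np.round(d['uv']),round(d['score'],2),np.round(ray(c,d['uv'],z))[:2]) for d in arm.search_frame(c,n)[:4]])
E
```

```text
pics
{'K': array([[509.95576918,   0.        , 324.94055883],
       [  0.        , 509.95576918, 192.40490905],
       [  0.        ,   0.        ,   1.        ]]), 'xyz': array([ 210.56655104,  -35.72174227, 1617.80773385]), 'attitude': array([-2.12576263,  2.09767451, -0.19176502])} {'K': array([[490.78040534,   0.        , 316.26528007],
       [  0.        , 490.78040534, 196.66170198],
       [  0.        ,   0.        ,   1.        ]]), 'xyz': array([-183.92996953, 1086.11059532, 1183.1600243 ]), 'attitude': array([-0.71081507,  2.55619551, -1.17909285])} 18.8
{'clock': 0.0, 'joints': array([ 1.17297487e+00,  3.20290158e-01,  1.56568842e+00, -2.69821862e-05,
        1.25739219e+00, -2.00078523e-02]), 'joint_velocities': array([ 0.00071897, -0.00200231, -0.00140719, -0.00070929, -0.00261132,
        0.00128159]), 'joint_torque': array([ 5.88061394e-04, -4.12437844e+01, -2.31969184e+01,  7.25784805e-02,
        4.56587272e-02, -1.30205281e-04]), 'tcp_pos': array([211.92451252, 533.97087579, 213.11764192]), 'eef_rot': array([-5.89867162e-01, -3.08536779e+00,  2.74037310e-03]), 'c
[... 735 characters left out ...]
5., -272.]))]
gauge top [(array([324., 185.]), 0.62, array([544.,  -6.])), (array([174., 185.]), 0.21, array([539., 466.]))]
gauge side [(array([318., 204.]), 0.55, array([498., -20.]))]
dowel_thick top [(array([224., 182.]), 0.88, array([553., 310.])), (array([322., 186.]), 0.58, array([541.,   0.]))]
dowel_thick side [(array([251., 257.]), 0.69, array([548., 305.]))]
dowel_done top [(array([419., 192.]), 0.74, array([ 526., -305.]))]
dowel_done side []
cup top [(array([452., 149.]), 0.81, array([ 671., -415.]))]
cup side [(array([331., 136.]), 0.93, array([ 684., -428.]))]
jar top [(array([246., 125.]), 0.56, array([744., 250.]))]
jar side [(array([215., 230.]), 0.58, array([732., 261.]))]
```

View pics/top1.png

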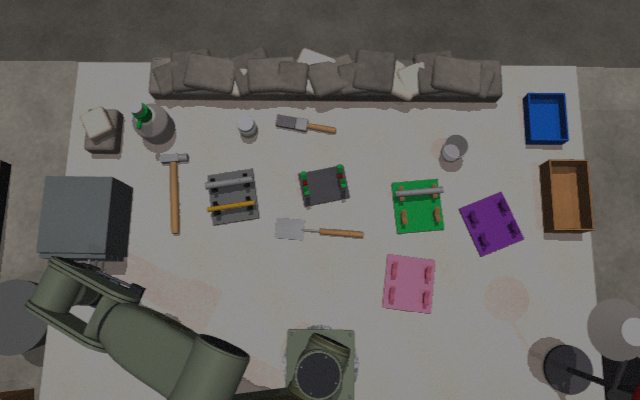

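View pics/side1.png

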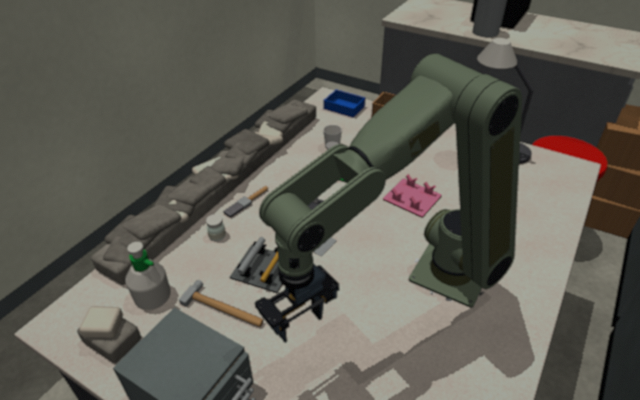

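Top view: grey rack at (232,197) with the brass dowel at (231,207) and the steel one at (228,183). The gauge is at (324,186). Three things are tray-shaped: green (418,206), pink (409,283) and purple (491,224). The green one fits: it has light wooden blocks and a steel dowel at (418,190), and its empty lane is near (420,216). I'll confirm with a crop and measure by colour.

Run:
```python
from h import *
im=cv2.imread('pics/top1.png'); 
cv2.imwrite('pics/crop1.png',cv2.resize(im[155:240,195:455],None,fx=3,fy=3,interpolation=cv2.INTER_CUBIC))
hsv=cv2.cvtColor(im,cv2.COLOR_BGR2HSV)
def rep(name,m,z,box):
    x0,x1,y0,y1=box; M=np.zeros(m.shape,np.uint8); M[y0:y1,x0:x1]=m[y0:y1,x0:x1]
    n,l,s,c=cv2.connectedComponentsWithStats(M); 
    for k in range(1,n):
        if s[k,4]<12: continue
        pts=np.argwhere(l==k)[:,::-1].astype(float); W=np.array([ray('top',p,z)[:2] for p in pts])
        r=cv2.minAreaRect(W.astype(np.float32)); b=cv2.boxPoints(r)
        w,v=np.linalg.eigh(np.cov(W.T)); a=v[:,1]*np.sign(v[1,1])
        print(name,s[k],'mean',W.mean(0).round(1),'rect',np.round(r[0],1),np.round(r[1],1),'ang_from_y(deg)',round(np.degrees(np.arctan2(-a[0],a[1])),2),round(r[2],1))
H,S,V=cv2.split(hsv)
rep('brass',((H>10)&(H<30)&(S>150)&(V>60)).astype(np.uint8),45,(200,265,165,225))
rep('tray',((H>45)&(H<75)&(S>150)).astype(np.uint8),10,(385,450,170,240))
rep('gaugegreen',((H>45)&(H<75)&(S>130)).astype(np.uint8),103,(290,360,155,215))
rep('gaugered',(((H<8)|(H>172))&(S>120)).astype(np.uint8),60,(290,360,155,215))
rep('steel',((S<40)&(V>110)).astype(np.uint8),48,(390,446,182,198))
rep('gbase',((V<75)&(S<90)).astype(np.uint8),10,(290,360,155,215))
```

```text
brass [208 200  47  11 207] mean [477.3 283.6] rect [476.9 284.2] [ 15.3 145.9] ang_from_y(deg) 9.62 10.3
tray [ 392  179   52   54 1708] mean [ 482.8 -302.7] rect [ 490.4 -303.9] [162.7 146.7] ang_from_y(deg) -80.5 6.0
gaugegreen [337 164   6  10  39] mean [586.  -54.8] rect [586.2 -54.6] [26.8 13.4] ang_from_y(deg) -79.04 14.2
gaugegreen [301 171   6  10  38] mean [562.4  56.1] rect [562.3  55.9] [27.4 12.6] ang_from_y(deg) -77.65 15.0
gaugegreen [340 179   6   9  41] mean [540.9 -64.3] rect [540.9 -64.3] [26.9 13. ] ang_from_y(deg) -77.07 9.8
gaugegreen [303 186   6   9  40] mean [517.8  47.2] rect [517.7  47.3] [26.8 13.1] ang_from_y(deg) -76.25 12.4
gaugered [338 174   6   4  20] mean [574.3 -57.4] rect [574.2 -58.1] [ 9.6 15.7] ang_from_y(deg) -12.45 0.7
gaugered [303 181   5   4  17] mean [550.3  53.8] rect [550.4  52.7] [ 9.6 12.6] ang_from_y(deg) -14.9 0.7
steel [390 182   4  16  27] mean [ 532.9 -215.5] rect [ 533.8 -218.6] [ 9.4 48.2] ang_from_y(deg) 87.78 89.4
steel [396 182  50  16 222] mean [ 533.8 -335.1] rect [ 534.9 -309.7] [ 48.  154.4] ang_from_y(deg) 5.27 0.7Traceback (most recent call last):
  File "<stdin>", line 20, in <module>
  File "<stdin>", line 10, in rep
  File "h.py", line 10, in ray
    K,p,Rm=c or cam(n); d=Rm@np.linalg.inv(K)@np.array([uv[0],uv[1],1.]); return p+d*(z-p[2])/d[2]
                ~~~^^^
  File "h.py", line 6, in cam
    m=arm.camera_model(n); a=np.array(m['attitude'],float)
ValueError: time passes only in moves, steps and waits
```

View pics/crop1.png

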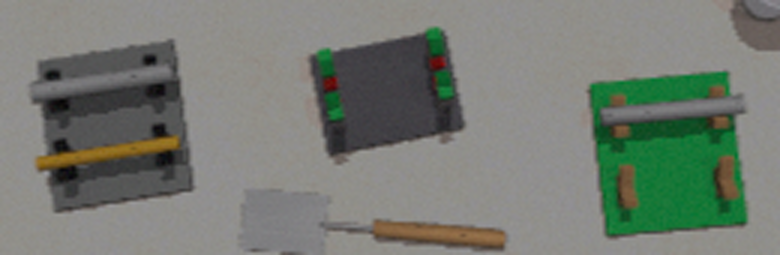

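The crop confirms it: brass dowel in the rack's near lane, gauge in the middle, and the green tray with light blocks and its near lane empty. Moving above the dowel for a wrist look.

```bash
python3 -m creep '[1.06,-1,0.1,0,0,-0.74,45, 2.12,-2,0.2,0,0,-1.48,45, 3.18,-3,0.4,0,0,-2.22,45, 4.24,-4,0.5,0,0,-2.96,45, 5.3,-5,0.6,0,0,-3.7,45, 6.36,-6,0.6,0,0,-4.44,45, 7.42,-7,0.6,0,0,-5.18,45, 8.48,-8,0.6,0,0,-5.92,45, 9.54,-9,0.6,0,0,-6.66,45, 10.6,-10,0.6,0,0,-7.34,45]' 20
python3 - <<'E'
from h import *
s=arm.state();print(s['clock'],s['tcp_pos'],s['eef_rot'],R.from_rotvec(s['eef_rot']).as_matrix()[:,1])
c=cam('wrist');print(c)
save('wrist','w1.png')
E
```

```text
clock: 1.9
tcp_pos: [478.1, 283.3, 229.1]
eef_rot: [2.032, 2.396, 0.001]
contact_force: [-0.2, 0.1, 0.1]
grip_width: 45.0
gripper_force: 0.0
1.9 [478.08447757 283.3493648  229.09852354] [2.03189401e+00 2.39591789e+00 6.68126920e-04] [9.86572719e-01 1.63322140e-01 3.84948714e-04]
(array([[341.10111554,   0.        , 318.86936304],
       [  0.        , 341.10111554, 199.03969409],
       [  0.        ,   0.        ,   1.        ]]), array([464.29155711, 364.32730321, 400.34575007]), array([[ 0.98664373,  0.15567154,  0.04796382],
       [ 0.16288812, -0.9451724 , -0.28304875],
       [ 0.00127144,  0.28708101, -0.95790546]]))
```

View pics/w1.png

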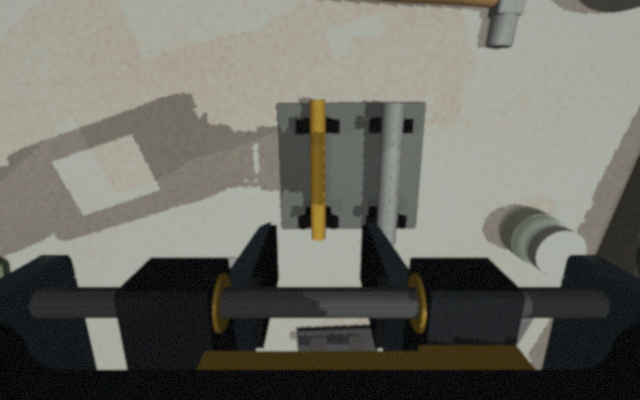

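The wrist view shows the whole brass dowel from (318,98) to (318,240), slightly left of the fingers' midline. I'll measure it.

```bash
cat >> h.py <<'E'
def brass(n,f,z,box=(0,640,0,400),c=None):
    im=cv2.imread('pics/'+f); H,S,V=cv2.split(cv2.cvtColor(im,cv2.COLOR_BGR2HSV)); c=c or cam(n)
    M=((H>10)&(H<30)&(S>150)&(V>60)).astype(np.uint8); B=np.zeros_like(M); x0,x1,y0,y1=box; B[y0:y1,x0:x1]=M[y0:y1,x0:x1]
    N,l,s,_=cv2.connectedComponentsWithStats(B); k=1+np.argmax(s[1:,4])
    W=np.array([ray(n,p[::-1],z,c)[:2] for p in np.argwhere(l==k)])
    r=cv2.minAreaRect(W.astype(np.float32)); w,v=np.linalg.eigh(np.cov(W.T)); a=v[:,1]*np.sign(v[1,1])
    return W.mean(0),r,np.degrees(np.arctan2(-a[0],a[1]))
E
python3 - <<'E'
from h import *
c=cam('wrist')
print(brass('wrist','w1.png',48,(260,360,80,250),c))
im=cv2.imread('pics/w1.png'); H,S,V=cv2.split(cv2.cvtColor(im,cv2.COLOR_BGR2HSV))
M=((H>10)&(H<30)&(S>150)&(V>60));M[:,:260]=0;M[:,360:]=0
for y in (100,110,130,150,170,190,210,230,238):
    x=np.flatnonzero(M[y]); 
    if len(x): print(y,x.min(),x.max(),ray('wrist',((x.min()+x.max())/2,y),50,c)[:2].round(1))
E
```

```text
(array([479.92259126, 287.6536823 ]), ((480.3730773925781, 283.4474792480469), (16.435516357421875, 147.1578369140625), 9.35920524597168), np.float64(9.452121707017502))
110 310 323 [469.5 347.5]
130 310 325 [473.6 328.4]
150 311 323 [476.2 308.3]
170 311 323 [479.5 287.6]
190 311 323 [482.9 266.2]
210 311 325 [487.4 244.2]
230 313 323 [491.1 221.2]
238 314 322 [492.6 211.8]
```

```bash
python3 -m creep '[0.08,0.03,-1.2,0,0,0,45, 0.08,0.03,-2.5,0,0,0,45, 0.08,0.03,-3.8,0,0,0,45, 0.08,0.03,-5.1,0,0,0,45, 0.08,0.03,-6.2,0,0,0,45, 0.08,0.03,-7.0,0,0,0,45, 0.08,0.03,-7.6,0,0,0,45, 0.08,0.03,-8.0,0,0,0,45, 0.08,0.03,-8.1,0,0,0,45, 0.08,0.03,-8.1,0,0,0,45]' 20
python3 -m creep '[0,0,0,0,0,0,10, 0,0,0,0,0,0,10, 0,0,0,0,0,0,10, 0,0,0,0,0,0,10, 0,0,0,0,0,0,10, 0,0,0,0,0,0,10, 0,0,0,0,0,0,10, 0,0,0,0,0,0,10, 0,0,0,0,0,0,10, 0,0,0,0,0,0,10]' 20
```

```text
clock: 2.95
tcp_pos: [479.2, 285.4, 26.6]
eef_rot: [2.027, 2.4, 0.0]
contact_force: [0.4, -0.5, -0.1]
grip_width: 45.2
gripper_force: 0.0
clock: 3.95
tcp_pos: [476.5, 284.8, 26.7]
eef_rot: [-2.026, -2.397, 0.007]
contact_force: [-6.3, 0.3, 5.5]
grip_width: 15.3
gripper_force: 20.0
```

```bash
python3 -m creep '[-0.05,0,0,0,0,0,10, -0.1,0,0,0,0,0,10, -0.1,0,0,0,0,0,10, -0.1,0,0.1,0,0,0,10, -0.1,0,0.3,0,0,0,10, -0.1,0,0.6,0,0,0,10, -0.1,0,1.2,0,0,0,10, -0.1,0,2,0,0,0,10, -0.1,0,3,0,0,0,10, -0.1,0,4,0,0,0,10]' 50
python3 - <<'E'
from h import *
s=arm.state();print(s['tcp_pos'],s['contact_force'],s['moment'],s['grip_width'],s['gripper_force'])
E
```

```text
clock: 4.95
tcp_pos: [476.7, 285.3, 127.7]
eef_rot: [2.027, 2.4, 0.001]
contact_force: [0.8, -0.1, -3.0]
grip_width: 14.7
gripper_force: 50.0
[476.70724336 285.34552892 127.71673102] [ 0.75485458 -0.05281924 -2.97644964] [-0.08606966  0.01131246 -0.00072645] 14.686553006475357 49.99468445777893
```

```bash
python3 -m creep '[-0.02,-0.6,1,0,0,0.1,10, -0.04,-1.8,2,0,0,0.2,10, -0.1,-3.2,3,0,0,0.32,10, -0.15,-4.8,4,0,0,0.32,10, -0.2,-6.4,4.5,0,0,0.32,10, -0.2,-8,4.5,0,0,0.32,10, -0.2,-9.6,4.5,0,0,0.32,10, -0.2,-10.8,4.5,0,0,0.32,10, -0.2,-11.4,4.5,0,0,0.32,10, -0.2,-11.4,4.5,0,0,0.32,10]' 50
python3 - <<'E'
from h import *
s=arm.state();print(s['tcp_pos'],s['contact_force'],s['moment'],s['grip_width'],np.degrees(np.arctan2(*R.from_rotvec(s['eef_rot']).as_matrix()[1::-1,1])),s['joint_velocities'].max())
c=cam('wrist');np.save('c2.npy',np.array(c,dtype=object),allow_pickle=True)
save('wrist','w2.png')
E
```

```text
clock: 5.95
tcp_pos: [471.6, -1.5, 239.5]
eef_rot: [1.976, 2.441, 0.001]
contact_force: [-0.5, -0.1, -1.8]
grip_width: 15.2
gripper_force: 50.0
[471.63042937  -1.45028114 239.51092564] [-0.52365092 -0.10316962 -1.83351848] [-0.06325479  0.05351664 -0.01647114] 15.170095838184094 12.013354747602488 0.04471165455886203Traceback (most recent call last):
  File "<stdin>", line 3, in <module>
ValueError: could not broadcast input array from shape (3,3) into shape (3,)
```

Run:
```python
from h import *
import pickle
c=cam('wrist');pickle.dump(c,open('c2.pkl','wb'))
save('wrist','w2.png')
```

```text
(no output)
```

View pics/w2.png

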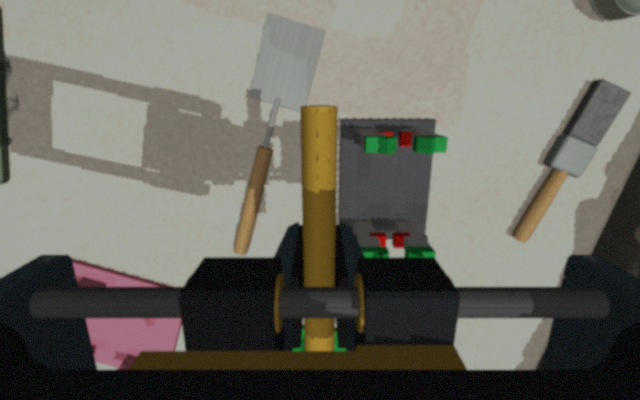

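The wrist view shows the gauge right of the held dowel: green lands at (380,145), (431,145), (374,253) and (420,253), with the red jaws between each pair. Enlarging to measure the gap.

Run:
```python
from h import *
im=cv2.imread('pics/w2.png')
a=im[125:160,350:455];b=im[225:262,350:455]
cv2.imwrite('pics/crop2.png',cv2.resize(np.vstack([a,b]),None,fx=7,fy=7,interpolation=cv2.INTER_CUBIC))
```

```text
(no output)
```

View pics/crop2.png

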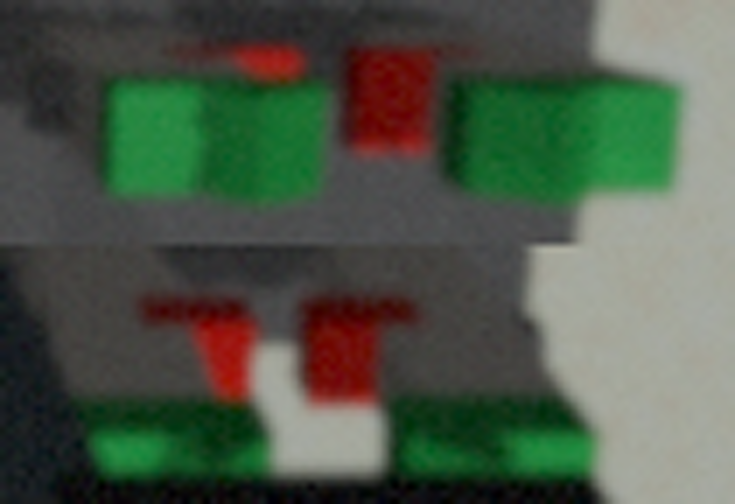

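Run:
```python
from h import *
import pickle
c=pickle.load(open('c2.pkl','rb'))
from scipy.optimize import least_squares
A=ray('w',(405.7,143.8),108,c); B=ray('w',(397.9,253.5),108,c); print('lane pts',A.round(1),B.round(1))
d=A-B; print('yaw',np.degrees(np.arctan2(-d[0],d[1])))
for yaw in (11.5,12,12.5):
    t=np.radians(yaw); u=np.array([-np.sin(t),np.cos(t)]); o=A[:2]-57*u; n=np.array([np.cos(t),np.sin(t)])
    print(yaw,'origin',o.round(1),'B off-lane',((B[:2]-o)@n).round(2),'B along',((B[:2]-o)@u).round(1))
# widths check
print(ray('w',(364.6,144),108,c)-ray('w',(446.6,144),108,c))
# held dowel lateral offset vs tcp
s=arm.state(); tp=s['tcp_pos']; print(tp)
im=cv2.imread('pics/w2.png'); H,S,V=cv2.split(cv2.cvtColor(im,cv2.COLOR_BGR2HSV))
M=((H>10)&(H<30)&(S>150)&(V>60))
t=np.radians(12.0)
for y in (110,130,150,180,210):
    x=np.flatnonzero(M[y,290:345])+290; P=ray('w',((x.min()+x.max())/2,y),tp[2]+18.8+5,c)
    q=P[:2]-tp[:2]; print(y,x.min(),x.max(),P.round(1),'lat',q@[np.cos(t),np.sin(t)],'along',q@[-np.sin(t),np.cos(t)])
# top cam greens with z=108
for m in [((586,-54.8),(562.4,56.1),(540.9,-64.3),(517.8,47.2))]:
    g=np.mean(m,0); p=np.array([210.6,-35.7]); print('top', p+(g-p)*(1617.8-106)/(1617.8-103))
```

```text
lane pts [538.   55.9 108. ] [560.3 -48.1 108. ]
yaw 12.097685255974218
11.5 origin [549.4   0. ] B off-lane 1.11 B along -49.4
12 origin [5.499e+02 1.000e-01] B off-lane 0.18 B along -49.4
12.5 origin [5.504e+02 2.000e-01] B off-lane -0.75 B along -49.4
[-70.95458294 -15.05020061   0.        ]
[ 4.71653894e+02 -2.23101587e-01  2.39411516e+02]
110 303 335 [455.5  73.7 263.2] lat -0.4078820839330077 along 75.70710728190332
130 303 335 [457.2  65.7 263.2] lat -0.40841424524016695 along 67.46697751747531
150 303 335 [459.   57.4 263.2] lat -0.4089643897385487 along 58.94839115124474
180 303 334 [461.6  44.3 263.2] lat -0.6318090983165837 along 45.616866905797686
210 304 333 [464.5  30.5 263.2] lat -0.6386425200835719 along 31.573393810086056
top [551.09931674  -4.01287959]
```

```bash
python3 -m creep '[0.8,-0.02,0,0,0,0,10, 1.8,-0.04,0,0,0,0,10, 2.7,-0.07,-0.4,0,0,0,10, 3.15,-0.07,-1.2,0,0,0,10, 3.15,-0.07,-2.2,0,0,0,10, 3.15,-0.07,-3.3,0,0,0,10, 3.15,-0.07,-4.3,0,0,0,10, 3.15,-0.07,-5,0,0,0,10, 3.15,-0.07,-5.32,0,0,0,10, 3.15,-0.07,-5.32,0,0,0,10]' 50
python3 - <<'E'
from h import *
import pickle
s=arm.state();print(s['tcp_pos'],s['contact_force'],s['moment'])
pickle.dump(cam('wrist'),open('c3.pkl','wb'))
save('wrist','w3.png'); cv2.imwrite('pics/crop3.png',cv2.resize(cv2.imread('pics/w3.png')[60:370,200:450],None,fx=1.9,fy=1.9,interpolation=cv2.INTER_CUBIC))
E
```

```text
clock: 7.0
tcp_pos: [549.9, -0.6, 105.2]
eef_rot: [-1.971, -2.444, 0.001]
contact_force: [-0.3, -0.5, -1.0]
grip_width: 15.0
gripper_force: 50.0
[549.87517617  -0.55276826 105.16407524] [-0.31443358 -0.51261111 -1.03497045] [-0.0916979   0.12667783  0.045614  ]
```

View pics/crop3.png

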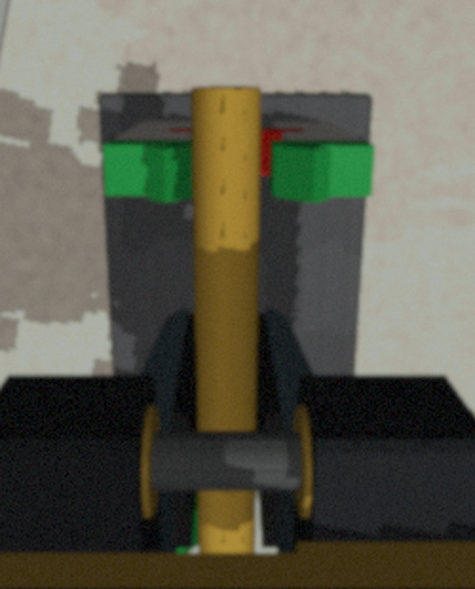

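Here the dowel (crop columns 193–261) sits left of the cheek's midline (crop column 239). Working out the true offset with parallax.

Run:
```python
from h import *
import pickle
c=pickle.load(open('c3.pkl','rb')); tp=arm.state()['tcp_pos'];print(tp, c[1])
t=np.radians(12.1);n=np.array([np.cos(t),np.sin(t)]);u=np.array([-np.sin(t),np.cos(t)])
for z in (107,108): 
    P=ray('w',(200+238.7/1.9,60+168/1.9),z,c); print('cheek',P.round(2),(P[:2]-tp[:2])@n,(P[:2]-tp[:2])@u)
im=cv2.imread('pics/w3.png');H,S,V=cv2.split(cv2.cvtColor(im,cv2.COLOR_BGR2HSV));M=((H>10)&(H<30)&(S>150)&(V>50));G=((H>45)&(H<80)&(S>120))
for y in (108,120,140,148,160,190,220,270):
    x=np.flatnonzero(M[y,290:345])+290;g=np.flatnonzero(G[y]);P=ray('w',((x.min()+x.max())/2,y),tp[2]+18.8+4,c);q=P[:2]-tp[:2]
    print(y,x.min(),x.max(),'lat',(q@n).round(2),'along',(q@u).round(1),(g.min(),g.max()) if len(g) else '')
```

```text
[550.66858204  -0.77922346 106.19117116] [532.51274734  79.66707805 276.44316437]
cheek [540.82  56.45 107.  ] 2.3620749551959963 58.01812600519454
cheek [540.77  56.58 108.  ] 2.342885584720167 58.16240281409058
108 302 335 lat -1.17 along 78.1 
120 301 336 lat -1.16 along 73.2 
140 302 342 lat 0.35 along 64.8 (np.int64(255), np.int64(395))
148 302 342 lat 0.37 along 61.4 (np.int64(255), np.int64(394))
160 302 336 lat -0.91 along 56.1 (np.int64(255), np.int64(394))
190 303 334 lat -1.1 along 42.6 
220 303 334 lat -1.08 along 28.3 
270 304 334 lat -0.78 along 2.7 (np.int64(59), np.int64(436))
```

```bash
python3 -m creep '[0.06,0.01,0,0,0,0,10, 0.13,0.03,0,0,0,0,10, 0.13,0.03,-0.05,0,0,0,10, 0.13,0.03,-0.1,0,0,0,10, 0.13,0.03,-0.1,0,0,0,10, 0.13,0.03,-0.1,0,0,0,10, 0.13,0.03,-0.1,0,0,0,10, 0.13,0.03,-0.1,0,0,0,10, 0.13,0.03,-0.1,0,0,0,10, 0.13,0.03,-0.1,0,0,0,10]' 50
python3 - <<'E'
from h import *
c=cam('wrist'); s=arm.state();tp=s['tcp_pos'];print(tp,s['contact_force'],s['moment'])
save('wrist','w4.png');im=cv2.imread('pics/w4.png');H,S,V=cv2.split(cv2.cvtColor(im,cv2.COLOR_BGR2HSV));M=((H>15)&(H<30)&(S>150)&(V>50));G=((H>45)&(H<80)&(S>120))
t=np.radians(12.1);n=np.array([np.cos(t),np.sin(t)])
for y in (145,150,155,160):
    x=np.flatnonzero(M[y,290:336])+290;g=np.flatnonzero(G[y,230:420])+230
    a=ray('w',((x.min()+x.max())/2,y),tp[2]+22,c);b=ray('w',((g.min()+g.max())/2,y),107,c);print(y,x.min(),x.max(),g.min(),g.max(),(b-a)[:2]@n)
E
```

```text
clock: 8.05
tcp_pos: [553.6, -0.8, 103.5]
eef_rot: [1.973, 2.445, 0.0]
contact_force: [-0.1, -0.5, -1.1]
grip_width: 15.1
gripper_force: 50.0
[553.61259587  -0.8053877  103.46379915] [-0.06676927 -0.46103839 -1.08636392] [-0.08248635  0.03943096  0.00441132]
145 301 335 248 388 -0.026632259200039126
150 301 335 248 388 -0.026498717146423184
155 301 335 248 388 -0.026364044526102925
160 302 335 249 387 -0.24702713609235305
```

Centred. Descending into the go gap.

```bash
python3 -m creep '[0,0,-0.15,0,0,0,10, 0,0,-0.3,0,0,0,10, 0,0,-0.45,0,0,0,10, 0,0,-0.6,0,0,0,10, 0,0,-0.72,0,0,0,10, 0,0,-0.84,0,0,0,10, 0,0,-0.96,0,0,0,10, 0,0,-1.08,0,0,0,10, 0,0,-1.2,0,0,0,10, 0,0,-1.2,0,0,0,10]' 50
python3 -c "
from h import *
s=arm.state();print(s['tcp_pos'],s['contact_force'],s['moment'])"
```

```text
clock: 9.1
tcp_pos: [553.3, -0.8, 73.0]
eef_rot: [-1.972, -2.444, 0.001]
contact_force: [-1.4, -0.3, -3.2]
grip_width: 15.2
gripper_force: 50.0
[553.25201663  -0.7653483   72.98587217] [-1.37623203 -0.2843763  -3.22764317] [-0.07027863  0.0637573  -0.00360261]
```

```bash
python3 -m creep '[0,0,-0.08,0,0,0,10, 0,0,-0.16,0,0,0,10, 0,0,-0.24,0,0,0,10, 0,0,-0.32,0,0,0,10, 0,0,-0.4,0,0,0,10, 0,0,-0.48,0,0,0,10, 0,0,-0.56,0,0,0,10, 0,0,-0.64,0,0,0,10, 0,0,-0.7,0,0,0,10, 0,0,-0.72,0,0,0,10]' 50
python3 -c "
from h import *
s=arm.state();print(s['tcp_pos'],s['contact_force'],s['moment'])"
```

```text
clock: 10.1
tcp_pos: [553.5, -0.8, 55.3]
eef_rot: [-1.973, -2.445, 0.0]
contact_force: [0.5, 0.3, -1.9]
grip_width: 14.6
gripper_force: 50.0
[553.51076935  -0.79735696  55.26127373] [ 0.51657459  0.34394484 -1.93869909] [-0.00276698  0.01965056 -0.00163577]
```

Dowel centre is near z = 74, through the gap with low forces. Now feeling slowly for the no-go jaws at 6 mm/s.

```bash
python3 -m creep '[0,0,-0.02,0,0,0,10, 0,0,-0.04,0,0,0,10, 0,0,-0.06,0,0,0,10, 0,0,-0.08,0,0,0,10, 0,0,-0.1,0,0,0,10, 0,0,-0.12,0,0,0,10, 0,0,-0.14,0,0,0,10, 0,0,-0.16,0,0,0,10, 0,0,-0.18,0,0,0,10, 0,0,-0.2,0,0,0,10]' 50
```

```text
clock: 11.1
tcp_pos: [553.6, -0.8, 50.4]
eef_rot: [1.973, 2.445, 0.0]
contact_force: [-0.2, -0.3, -2.2]
grip_width: 15.1
gripper_force: 50.0
```

```bash
python3 -m creep '[0,0,-0.02,0,0,0,10, 0,0,-0.04,0,0,0,10, 0,0,-0.06,0,0,0,10, 0,0,-0.08,0,0,0,10, 0,0,-0.1,0,0,0,10, 0,0,-0.12,0,0,0,10, 0,0,-0.14,0,0,0,10, 0,0,-0.16,0,0,0,10, 0,0,-0.18,0,0,0,10, 0,0,-0.2,0,0,0,10]' 50
```

```text
clock: 12.1
tcp_pos: [553.7, -0.8, 45.6]
eef_rot: [1.973, 2.445, 0.0]
contact_force: [-0.1, 0.5, 0.4]
grip_width: 15.0
gripper_force: 50.0
```

```bash
python3 -m creep '[0,0,-0.01,0,0,0,10, 0,0,-0.02,0,0,0,10, 0,0,-0.03,0,0,0,10, 0,0,-0.04,0,0,0,10, 0,0,-0.05,0,0,0,10, 0,0,-0.06,0,0,0,10, 0,0,-0.07,0,0,0,10, 0,0,-0.08,0,0,0,10, 0,0,-0.09,0,0,0,10, 0,0,-0.1,0,0,0,10]' 50; python3 -c "
from h import *
s=arm.state();print(s['tcp_pos'],s['contact_force'],s['moment'])"
```

```text
clock: 13.1
tcp_pos: [553.9, -0.7, 45.1]
eef_rot: [1.972, 2.444, 0.001]
contact_force: [-4.3, 1.0, 16.0]
grip_width: 14.8
gripper_force: 50.0
[553.90015364  -0.74346808  45.08578986] [-4.26951982  1.04473308 16.00821698] [-0.03317177  0.87526819 -0.00779059]
```

```bash
python3 -m creep '[0,0,0.03,0,0,0,10, 0,0,0.045,0,0,0,10, 0,0,0.045,0,0,0,10, 0,0,0.045,0,0,0,10, 0,0,0.045,0,0,0,10, 0,0,0.045,0,0,0,10, 0,0,0.045,0,0,0,10, 0,0,0.045,0,0,0,10, 0,0,0.045,0,0,0,10, 0,0,0.045,0,0,0,10]' 50
```

```text
clock: 14.1
tcp_pos: [553.8, -0.8, 45.3]
eef_rot: [1.972, 2.444, 0.001]
contact_force: [-3.0, 0.7, 7.7]
grip_width: 15.2
gripper_force: 50.0
```

```bash
python3 -m creep '[0,0,-0.003,0,0,0,10, 0,0,-0.003,0,0,0,10, 0,0,-0.003,0,0,0,10, 0,0,-0.003,0,0,0,10, 0,0,-0.003,0,0,0,10, 0,0,0,0,0,0,10, 0,0,0,0,0,0,10, 0,0,0.05,0,0,0,10, 0,0,0.1,0,0,0,10, 0,0,0.2,0,0,0,10]' 50
python3 -m creep '[0,0,0.1,0,0,0,10, 0,0,0.2,0,0,0,10, 0,0,0.3,0,0,0,10, 0,0,0.4,0,0,0,10, 0,0,0.5,0,0,0,10, 0,0,0.6,0,0,0,10, 0,0,0.7,0,0,0,10, 0,0,0.8,0,0,0,10, 0,0,0.9,0,0,0,10, 0,0,1,0,0,0,10]' 50
```

```text
clock: 15.1
tcp_pos: [553.3, -0.8, 48.6]
eef_rot: [-1.973, -2.444, 0.001]
contact_force: [0.4, -0.1, -2.0]
grip_width: 15.1
gripper_force: 50.0
clock: 16.1
tcp_pos: [553.6, -0.8, 74.3]
eef_rot: [1.973, 2.445, 0.0]
contact_force: [0.6, -0.6, -1.0]
grip_width: 15.1
gripper_force: 50.0
```

```bash
python3 -m creep '[0,0,0.15,0,0,0,10, 0,0,0.35,0,0,0,10, 0,0,0.6,0,0,0,10, 0,0,1,0,0,0,10, 0,0,1.5,0,0,0,10, 0,0,2.1,0,0,0,10, 0,0,2.8,0,0,0,10, -0.1,-0.5,3.5,0,0,0,10, -0.3,-1.2,4.1,0,0,0,10, -0.6,-2,4.4,0,0,0,10]' 50
python3 -m creep '[-0.34,-1.1,0.1,0,0,-0.08,10, -0.7,-2.3,0.1,0,0,-0.2,10, -1.05,-3.5,0.1,0,0,-0.32,10, -1.4,-4.7,0.1,0,0,-0.44,10, -1.75,-5.9,0.1,0,0,-0.56,10, -2.1,-7.1,0,0,0,-0.68,10, -2.45,-8.3,0,0,0,-0.79,10, -2.9,-9.3,0,0,0,-0.79,10, -3.42,-10.29,0,0,0,-0.79,10, -3.42,-10.29,0,0,0,-0.79,10]' 50
python3 - <<'E'
from h import *
import pickle
s=arm.state();print(s['tcp_pos'],s['contact_force'])
pickle.dump(cam('wrist'),open('c5.pkl','wb'))
save('wrist','w5.png')
E
```

```text
clock: 17.1
tcp_pos: [539.6, -51.1, 186.7]
eef_rot: [1.97, 2.443, 0.004]
contact_force: [-0.7, 0.1, -2.4]
grip_width: 15.1
gripper_force: 50.0
clock: 18.1
tcp_pos: [451.9, -310.8, 185.1]
eef_rot: [2.108, 2.328, -0.002]
contact_force: [1.2, 0.0, -2.6]
grip_width: 15.2
gripper_force: 50.0
[ 451.890295   -310.76192673  185.06822846] [ 1.18071254  0.01369138 -2.58507553]
```

View pics/w5.png

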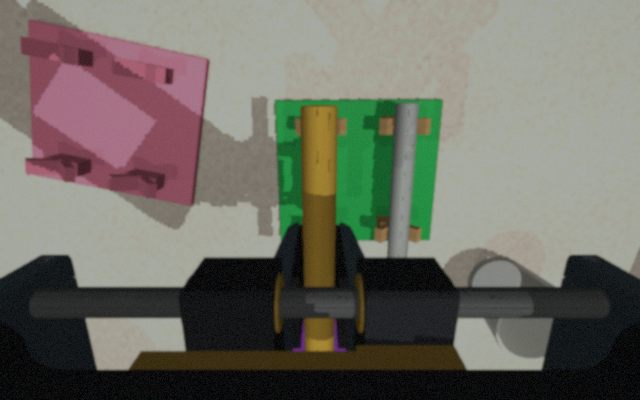

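Dowel hangs over the green tray's empty lane. The +y block spans columns 295–347 and the dowel 302–336 at row 127. The tray plate's corners are at (276,100), (441,99), (431,240) and (281,240).

Run:
```python
from h import *
import pickle
c=pickle.load(open('c5.pkl','rb')); tp=arm.state()['tcp_pos'];print(tp)
im=cv2.imread('pics/w5.png');H,S,V=cv2.split(cv2.cvtColor(im,cv2.COLOR_BGR2HSV))
G=((H>45)&(H<80)&(S>150)).astype(np.uint8); W=((H>5)&(H<16)&(S>90)).astype(np.uint8)
C=np.array([ray('w',p,10,c)[:2] for p in ((276,100),(441,99),(431,240),(281,240))]); print(C.round(1),C.mean(0))
u=(C[0]+C[1]-C[2]-C[3]);yaw=np.degrees(np.arctan2(-u[0],u[1]));n2=C[1]+C[2]-C[0]-C[3];print('yaw',yaw,np.degrees(np.arctan2(n2[1],n2[0])),np.linalg.norm(u)/2,np.linalg.norm(n2)/2)
R3=R.from_rotvec(arm.state()['eef_rot']).as_matrix();ty=np.degrees(np.arctan2(R3[1,1],R3[0,1]));print('tool yaw',ty)
t=np.radians(6);n=np.array([np.cos(t),np.sin(t)]);u=np.array([-np.sin(t),np.cos(t)])
o=C.mean(0)-37.5*n; print('lane centre',o,'rel tcp lat/along',(o-tp[:2])@n,(o-tp[:2])@u)
for y in range(119,135,3):
    g=np.flatnonzero(~G[y,283:375].astype(bool))+283; print(y,g.min(),g.max(),end=' ')
    a=ray('w',((g.min()+g.max())/2,y),51,c);print('block rel tcp',((a[:2]-tp[:2])@n).round(2),((a[:2]-tp[:2])@u).round(1))
P=ray('w',(319,150),tp[2]+22,c);print('dowel lat',(P[:2]-tp[:2])@n, [((ray('w',(319,107),tp[2]+22,c))[:2]-tp[:2])@u])
```

```text
[ 452.63327895 -309.19562933  184.98526956]
[[ 402.5 -236.5]
 [ 562.4 -219.7]
 [ 581.4 -367.4]
 [ 417.2 -383.6]] [ 490.88464184 -301.77469926]
yaw 6.534258446303611 5.808205241167258 148.39188084154776 162.88821628091554
tool yaw 5.716662996977463
lane centre [ 453.59007077 -305.69451663] rel tcp lat/along 1.317516344119726 3.3819212587134495
119 294 347 block rel tcp 0.81 61.8
122 294 347 block rel tcp 0.8 59.3
125 294 347 block rel tcp 0.78 56.7
128 294 347 block rel tcp 0.77 54.1
131 294 347 block rel tcp 0.76 51.5
134 295 346 block rel tcp 0.75 48.9
dowel lat -0.7582903431346922 [np.float64(76.60788957416045)]
```

```bash
python3 -m creep '[0.03,0.04,-0.3,0,0,0.04,10, 0.06,0.09,-1,0,0,0.04,10, 0.06,0.09,-1.8,0,0,0.04,10, 0.06,0.09,-2.6,0,0,0.04,10, 0.06,0.09,-3.4,0,0,0.04,10, 0.06,0.09,-4.1,0,0,0.04,10, 0.06,0.09,-4.6,0,0,0.04,10, 0.06,0.09,-4.9,0,0,0.04,10, 0.06,0.09,-5,0,0,0.04,10, 0.06,0.09,-5,0,0,0.04,10]' 50
python3 - <<'E'
from h import *
c=cam('wrist');tp=arm.state()['tcp_pos'];print(tp)
save('wrist','w6.png');im=cv2.imread('pics/w6.png');H,S,V=cv2.split(cv2.cvtColor(im,cv2.COLOR_BGR2HSV))
G=((H>45)&(H<80)&(S>150)); M=((H>15)&(H<30)&(S>150)&(V>50))
t=np.radians(6);n=np.array([np.cos(t),np.sin(t)]);u=np.array([-np.sin(t),np.cos(t)])
for y in range(100,200,8):
    g=np.flatnonzero(~G[y,265:380])+265;x=np.flatnonzero(M[y,290:350])+290
    if len(g)==0 or len(x)==0: continue
    a=ray('w',((g.min()+g.max())/2,y),51,c);b=ray('w',((x.min()+x.max())/2,y),tp[2]+22,c)
    print(y,(g.min(),g.max()),(x.min(),x.max()),'block',((a[:2]-tp[:2])@n).round(2),((a[:2]-tp[:2])@u).round(1),'dowel',((b[:2]-tp[:2])@n).round(2),((b[:2]-tp[:2])@u).round(1))
cv2.imwrite('pics/crop6.png',cv2.resize(im[60:260,230:430],None,fx=2.8,fy=2.8,interpolation=cv2.INTER_CUBIC))
E
```

```text
clock: 19.15
tcp_pos: [454.9, -305.7, 59.2]
eef_rot: [2.098, 2.338, 0.0]
contact_force: [-1.4, -0.5, -2.2]
grip_width: 15.0
gripper_force: 50.0
[ 454.9223671  -305.68111286   59.23429782]
108 (np.int64(265), np.int64(379)) (np.int64(302), np.int64(335)) block 1.11 76.7 dowel -0.68 77.6
116 (np.int64(300), np.int64(337)) (np.int64(302), np.int64(336)) block -0.66 72.7 dowel -0.46 74.3
124 (np.int64(300), np.int64(338)) (np.int64(302), np.int64(336)) block -0.39 68.7 dowel -0.45 71.0
132 (np.int64(300), np.int64(337)) (np.int64(302), np.int64(335)) block -0.64 64.7 dowel -0.65 67.6
140 (np.int64(274), np.int64(346)) (np.int64(301), np.int64(337)) block -5.06 60.5 dowel -0.43 64.2
148 (np.int64(273), np.int64(359)) (np.int64(302), np.int64(336)) block -1.93 56.4 dowel -0.41 60.7
156 (np.int64(274), np.int64(358)) (np.int64(301), np.int64(336)) block -1.92 52.1 dowel -0.62 57.2
164 (np.int64(274), np.int64(359)) (np.int64(301), np.int64(336)) block -1.65 47.9 dowel -0.61 53.6
172 (np.int64(300), np.int64(337)) (np.int64(302), np.int64(335)) block -0.57 43.5 dowel -0.6 50.0
180 (np.int64(302), np.int64(337)) (np.int64(302), np.int64(335)) block -0.02 39.1 dowel -0.59 46.4
188 (np.int64(302), np.int64(337)) (np.int64(303), np.int64(335)) block -0.0 34.6 dowel -0.35 42.7
196 (np.int64(301), np.int64(336)) (np.int64(303), np.int64(335)) block -0.53 30.1 dowel -0.34 38.9
```

View pics/crop6.png

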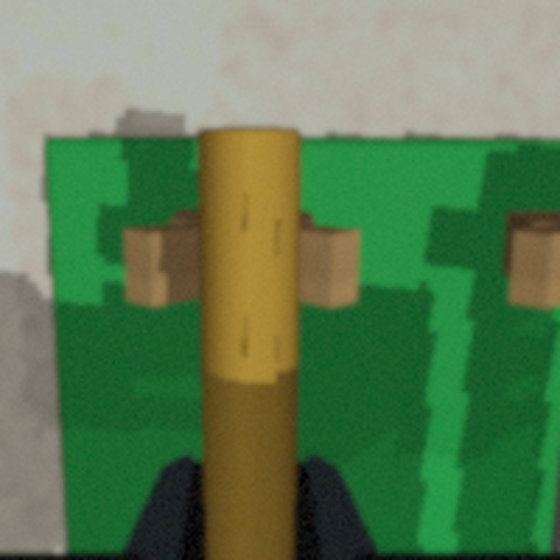

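The dowel (crop columns 201–299) is about 1.2 mm right of the block's centre (crop column 241). Correcting that and lowering.

```bash
python3 -m creep '[-0.04,0,-0.15,0,0,0,10, -0.045,0,-0.35,0,0,0,10, -0.045,0,-0.55,0,0,0,10, -0.045,0,-0.75,0,0,0,10, -0.045,0,-0.9,0,0,0,10, -0.045,0,-1.02,0,0,0,10, -0.045,0,-1.12,0,0,0,10, -0.045,0,-1.19,0,0,0,10, -0.045,0,-1.24,0,0,0,10, -0.045,0,-1.26,0,0,0,10]' 50; python3 -c "
from h import *
s=arm.state();print(s['tcp_pos'],s['contact_force'],s['moment'])"
```

```text
clock: 20.2
tcp_pos: [453.5, -305.8, 27.5]
eef_rot: [2.098, 2.338, 0.0]
contact_force: [-0.5, 0.8, -2.7]
grip_width: 15.0
gripper_force: 50.0
[ 453.48617823 -305.81122498   27.53808813] [-0.47518722  0.78650235 -2.68366583] [-0.07680785 -0.00025422 -0.00870496]
```

```bash
python3 -m creep '[0,0,-0.01,0,0,0,10, 0,0,-0.02,0,0,0,10, 0,0,-0.03,0,0,0,10, 0,0,-0.04,0,0,0,10, 0,0,-0.05,0,0,0,10, 0,0,-0.06,0,0,0,10, 0,0,-0.07,0,0,0,10, 0,0,-0.07,0,0,0,10, 0,0,-0.07,0,0,0,10, 0,0,-0.07,0,0,0,10]' 50; python3 -c "
from h import *
s=arm.state();print(s['tcp_pos'],s['contact_force'],s['moment'])"
```

```text
clock: 21.2
tcp_pos: [453.5, -305.9, 27.0]
eef_rot: [2.098, 2.338, 0.0]
contact_force: [-2.6, 1.8, 8.1]
grip_width: 15.0
gripper_force: 50.0
[ 453.47981484 -305.88306765   26.9514503 ] [-2.59957733  1.76608452  8.10578466] [ 0.03008217  0.50724019 -0.02219286]
```

Seated at about 10 N and level. Easing off, releasing, then withdrawing.

```bash
python3 -m creep '[-0.02,0,0.02,0,0,0,10, -0.03,0,0.03,0,0,0,10, -0.03,0,0.03,0,0,0,10, -0.03,0,0.03,0,0,0,17, -0.03,0,0.03,0,0,0,20, -0.03,0,0.03,0,0,0,24, -0.03,0,0.03,0,0,0,30, -0.03,0,0.03,0,0,0,40, -0.03,0,0.03,0,0,0,40, -0.03,0,0.03,0,0,0,40]' 20
python3 -m creep '[0,0,0,0,0,0,40, 0,0,0.1,0,0,0,40, 0,0,0.4,0,0,0,40, 0,0,0.8,0,0,0,40, 0,0,1.4,0,0,0,40, 0,0,2.2,0,0,0,40, 0,0,3.2,0,0,0,40, 0,0,4.2,0,0,0,40, 0,0,5,0,0,0,40, 0,0,5.2,0,0,0,40]'
python3 - <<'E'
from h import *
c=cam('wrist');print(arm.state()['tcp_pos'])
save('wrist','w7.png');im=cv2.imread('pics/w7.png')
print(brass('wrist','w7.png',48,(260,360,60,255),c))
E
```

```text
clock: 22.2
tcp_pos: [452.7, -305.8, 26.6]
eef_rot: [2.098, 2.338, 0.0]
contact_force: [-0.3, -1.3, 0.3]
grip_width: 39.9
gripper_force: 0.0
clock: 23.2
tcp_pos: [454.0, -306.7, 160.0]
eef_rot: [2.094, 2.334, 0.001]
contact_force: [-0.0, -0.4, 0.4]
grip_width: 40.3
gripper_force: 0.0
[ 454.03538014 -306.70453791  159.97907904]
(array([ 451.39959517, -291.80573196]), ((452.0007629394531, -295.4048767089844), (17.859699249267578, 134.10089111328125), 5.591996192932129), np.float64(5.849285215607096))
```

View pics/w7.png

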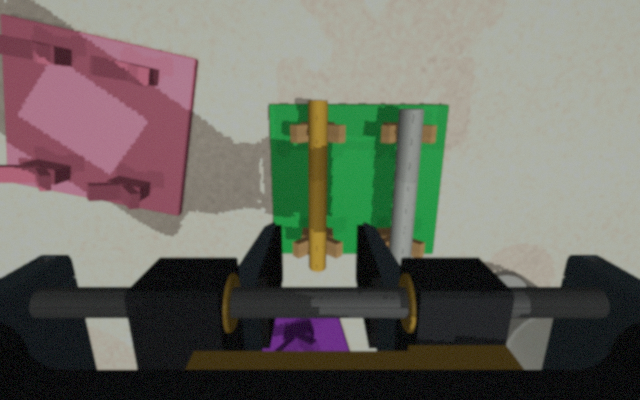

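The brass dowel lies along (318,100)–(317,270) in both V-blocks of the green tray's formerly empty lane. The steel dowel is undisturbed and the gripper is clear.

```bash
python3 -c "
from h import *
print(arm.finish_job())"
```

```text
the job is handed in; nothing more can be done
None
```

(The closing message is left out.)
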